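Put the mixed-up pot lids back on their own pots

TASK

The lids of the three white storage pots have been mixed up: each sits on a pot of another shape. Put each lid on the pot of its own shape, so that it drops into the opening and lies flat on the rim; you can park a lid on the empty cork mat meanwhile. Keep the lids the right way up, leave the pots standing where they are, and do not disturb the two mugs or the garlic.

Things in the scene. Friction and masses are not known exactly. Their poses are not given: they have to be found in the camera images.
- lid_round_grip (a point): Wooden lid, about 120 g: round plate 88 mm across, 8 mm thick, with a round plug 72 mm across below it (12 mm deep), and on top a bar handle 44 mm long (x), 16 wide (y), 34 high. Point: on the handle's axis, 22 mm above the plate's top, 30 mm above its underside, 42 mm above the plug's underside; z up. At the start it sits on the oblong pot, plug on the rim.
- pot_round_mouth (a point): Round white pot, 94 mm across outside, round opening 78 mm across, 70 mm high, loose, 0.8 kg, walls 8 mm. This point is the middle of its opening at rim height; z up. The round lid's plug goes in with 3 mm to spare on each side, its plate then lies on the rim; the other lids do not go in.
- lid_square_grip (a point): Wooden lid, about 120 g: square plate 76 x 76 mm, 8 mm thick, with a square plug 60 x 60 mm below it (12 mm deep), and on top a bar handle 44 mm long (x), 16 wide (y), 34 high. Point: on the handle's axis, 22 mm above the plate's top, 30 mm above its underside, 42 mm above the plug's underside; z up. At the start it sits on the round pot, plug on the rim.
- pot_square_mouth (a point): Square white pot, 82 x 82 mm outside, square opening 66 x 66 mm, sides along its x and y, 70 mm high, loose, 0.8 kg, walls 8 mm. This point is the middle of its opening at rim height; z up. The square lid's plug goes in with 3 mm to spare on each side, its plate then lies on the rim; the other lids do not go in.
- lid_oblong_grip (a point): Wooden lid, about 120 g: oblong plate 102 mm (its x) by 60 mm (its y), 8 mm thick, with an oblong plug 84 x 42 mm below it (12 mm deep), and on top a bar handle 44 mm long (x), 16 wide (y), 34 high. Point: on the handle's axis, 22 mm above the plate's top, 30 mm above its underside, 42 mm above the plug's underside; z up. At the start it sits on the square pot, plug on the rim.
- pot_oblong_mouth (a point): Oblong white pot, 108 mm (its x) by 66 mm (its y) outside, opening 92 x 50 mm, 70 mm high, loose, 0.8 kg, walls 8 mm. This point is the middle of its opening at rim height; z up. The oblong lid's plug goes in with 4 mm to spare on each side, its plate then lies on the rim; the other lids do not go in.
- cork_mat_top (a point): Flat round cork mat, 130 mm across, 5 mm thick, fixed and empty; this point is the middle of its top, 5 mm above the worktop. Room to park one lid, standing on its plug.
- mug_tea_center (a point): White spotted mug with a handle, 82 x 117 mm, 91 mm high, point half-way up; a bystander.
- mug_pink_center (a point): Pink and white mug with a handle, 88 x 116 mm, 90 mm high, point half-way up; a bystander.
- garlic_center (a point): Garlic bulb, 54 mm wide, 53 mm high, point half-way up; a bystander.

How it is judged:
At the end, for the whole second after the job is handed in: Each lid is on the pot of its own shape: centred within 8 mm, plate lying on the rim within 4 mm in height and within 0.08 rad of level with it, at rest and let go; all pots upright (within 0.08 rad) and within 40 mm of where they started (horizontal distance between lid_round_grip and pot_round_mouth below 0.008 m and z of lid_round_grip in the frame of pot_round_mouth between 0.026 and 0.034 m and angle between the z axis of lid_round_grip and the z axis of pot_round_mouth, either way round below 0.08 rad and angle between each of pot_round_mouth, pot_square_mouth, pot_oblong_mouth's own z axis and vertical below 0.08 rad and angle between each of lid_round_grip, lid_square_grip, lid_oblong_grip's own z axis and vertical below 0.12 rad and distance of each of pot_round_mouth, pot_square_mouth, pot_oblong_mouth from where it was at the start of the episode below 0.04 m and linear speed of each of lid_round, lid_square, lid_oblong below 0.02 m/s and horizontal distance between lid_square_grip and pot_square_mouth below 0.008 m and z of lid_square_grip in the frame of pot_square_mouth between 0.026 and 0.034 m and angle between the z axis of lid_square_grip and the z axis of pot_square_mouth, either way round below 0.08 rad and horizontal distance between lid_oblong_grip and pot_oblong_mouth below 0.008 m and z of lid_oblong_grip in the frame of pot_oblong_mouth between 0.026 and 0.034 m and angle between the z axis of lid_oblong_grip and the z axis of pot_oblong_mouth, either way round below 0.08 rad); the robot touches nothing.
It fails at once if a pot is pushed more than 40 mm from its place or tipped (distance of any of pot_round_mouth, pot_square_mouth, pot_oblong_mouth from where it was at the start of the episode above 0.04 m or angle between any of pot_round_mouth, pot_square_mouth, pot_oblong_mouth's own z axis and vertical above 0.35 rad).
It fails at once if a lid is turned on its side or over (angle between any of lid_round_grip, lid_square_grip, lid_oblong_grip's own z axis and vertical above 1 rad).
It fails at once if a mug or the garlic is moved more than 30 mm (distance of any of mug_tea_center, mug_pink_center, garlic_center from where it was at the start of the episode above 0.03 m).
It also fails if it takes over 99 s, if anything falls off the work surface, if the arm or the gripper's body presses on something with over 40 N, if the wrist force passes 120 N, or if a joint passes its speed limit or range.

ROBOT

A 7-joint arm with a two-finger parallel gripper is mounted at the origin on a cart in front of the work surface, level with it; the furniture and walls round the work are solid. World frame = base frame: x ahead of the robot, y to its left, z up, the work surface at z = 0. Lengths are in m, angles in rad, forces in N, time in s.
With the tool pointing down it reaches from about 0.425 to 0.875 m from the base axis. Payload 4.7 kg.
Tool frame: the origin (TCP) lies midway between the tips of the shut fingers; the grasp point (between the pads) lies 19 mm behind it; z points along the fingers, x is the direction in which the jaws open and shut, and the axes are right-handed (so a half turn about z gives the same grasp; the last joint's range is limited). The gripper opens to 85 mm and grips with 20 to 120 N. Pads are 22 mm wide; open, the fingers measure 114 mm over their backs; the gripper's body (76 mm by 85 mm) begins 54 mm behind the grasp point. The pads swing forward as they close: fully open they stand 13 mm farther back than shut.
Start: joints at [-1.11, 0.321, -0.07, 1.45, 0.023, 1.371, -0.057], TCP at [0.281, 0.586, 0.231] pointing down, gripper open.
Joint ranges: [-2.86, 2.86], [-0.3, 2.09], [-1.38, 1.24], [0.06, 2.45], [-1.56, 4.7], [0.09, 2.05], [-2.69, 2.69]. Speed limits (rad/s): [2.57, 2.57, 3.14, 3.14, 3.14, 3.14, 3.14].

INTERFACE

Orientations are given as a 3x3 rotation matrix whose columns are the frame's x, y, z axes.
In Python, from plant import status, viewer, arm gives the robot as it stands.
- The arm moves only by the shell command python3 -m pendant 'ROWS' [FORCE]. ROWS is JSON, a list of rows, each a list of 3 entries, a list of its own where there are three numbers: the shift along the tool's x, y, z in cm, then the turn about the tool's z in degrees, then the gripper's target within -1 to 1 (fully open at 1, half-way at 0, shut at -1). In form: [[[dx, dy, dz], roll, claw], ...]. A call has 1 to 10 rows; each row shifts and turns the commanded pose from where the row before left it, along the tool's axes as they then stand; what a row does not reach is not made up. A row lasts 1/10 s, in which the tool goes at most 50 mm and 8.59 degrees, less where a joint would pass 70% of its speed; a pose out of reach is approached as far as the arm can. A call is refused whole if a number of a shift passes 5 or a number of a turn 8.59, either way. A call with a gripper value outside its range is refused whole. The fingers move at their own pace and stop on an object; FORCE is the grip in N (left out, the last holds). Time passes only in rows, so rows that do not move let the fingers close. It gives the time, the measured TCP pose, the force and the opening at its end, in the units of the state.
- status.read_state(): the state, without advancing time (a new reading comes with each control period).
- viewer.camera(name): name is "scene" or "side" or "wrist"; returns the picture (384x512x3 uint8, red, green, blue); there is no depth.
- viewer.camera_params(name): a dict with "mtx" (3x3 intrinsics, pixels), "R" (3x3) and "t" (3): a world point X has camera coordinates R X + t. Camera axes: x right, y down, z forward; pixel columns grow to the right and rows downward; lengths in m; the calibration is good to about 2 mm. A picture is of the moment at which its call begins: read the wrist's pose just before it. camera_params takes no time and is no camera call; for the wrist camera it gives the pose at the moment of the call.
- arm.finish_job(): hands the job in, once; it reports no verdict.
The state is a dict: "clock": time; "q": joint angles; "dq": joint speeds; "tau": joint torques, N m; "tcp_pos": TCP position; "eef_rot": TCP orientation; "force": force on the tool from outside, world axes, zero at the start; "moment": the same for the moment, N m; "width": finger opening in m.
Only numpy, scipy, OpenCV 4.12 (cv2) and the standard library are available. Lean on these libraries where they do the work, as an engineer would, in place of code of your own. Each camera call takes 0.05 s, during which the arm holds its last target.

## Working session

There is one attempt and no reset: what is moved stays moved. The work goes in short steps, Python scripts to look and compute and a shell command to move; the robot and the scene stay as the last step left them, time stands still between calls to the robot, and variables do not carry over. Pictures are saved under pics/ and viewed, and the job is handed in when it is done.

```bash
ls; mkdir -p pics; python3 - <<'E'
from plant import status, viewer
import cv2, numpy as np
s=status.read_state(); print({k:np.round(v,3).tolist() for k,v in s.items()})
for n in ("scene","side","wrist"):
    p=viewer.camera_params(n); print(n,np.round(p["mtx"],1).tolist(),np.round(p["R"],3).tolist(),np.round(p["t"],3).tolist())
    cv2.imwrite(f"pics/{n}0.png",viewer.camera(n)[:,:,::-1])
E
```

```text
pics
{'clock': 0.0, 'q': [-1.11, 0.322, -0.07, 1.452, 0.023, 1.371, -0.057], 'dq': [0.0, 0.001, -0.0, 0.0, -0.001, 0.001, -0.002], 'tau': [-0.0, -49.357, -0.382, -31.434, 0.013, 0.011, -0.0], 'tcp_pos': [0.281, 0.586, 0.23], 'eef_rot': [[0.432, 0.902, -0.001], [0.902, -0.432, -0.002], [-0.002, 0.0, -1.0]], 'force': [0.007, 0.527, 0.307], 'moment': [-0.004, -0.013, -0.087], 'width': 0.085}
scene [[379.3, 0.0, 252.9], [0.0, 379.3, 185.3], [0.0, 0.0, 1.0]] [[0.627, -0.779, -0.017], [-0.495, -0.382, -0.78], [0.601, 0.498, -0.625]] [-0.292, 0.366, 0.761]
side [[420.0, 0.0, 256.0], [0.0, 420.0, 190.3], [0.0, 0.0, 1.0]] [[-0.942, -0.335, 0.01], [-0.144, 0.38, -0.914], [0.303, -0.862, -0.406]] [0.52, 0.145, 1.335]
wrist [[290.7, 0.0, 251.9], [0.0, 290.7, 189.0], [0.0, 0.0, 1.0]] [[0.432, 0.902, -0.001], [0.861, -0.412, 0.298], [0.268, -0.13, -0.955]] [-0.649, -0.038, 0.379]
```

View pics/scene0.png

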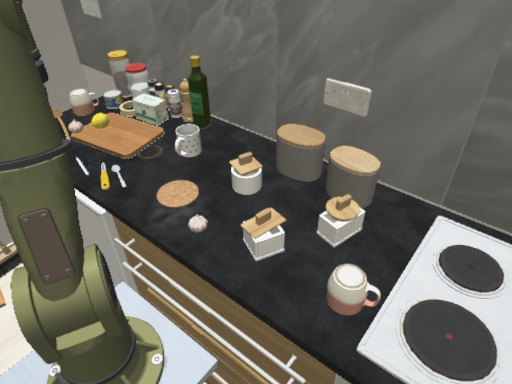

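View pics/side0.png

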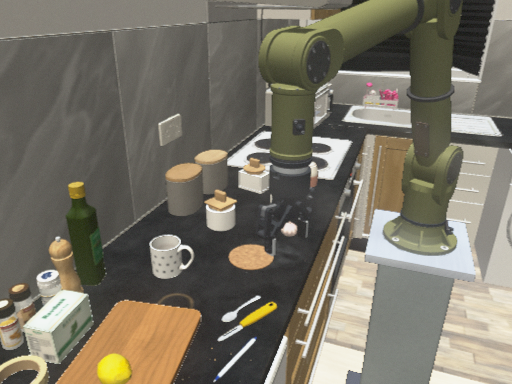

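View pics/wrist0.png

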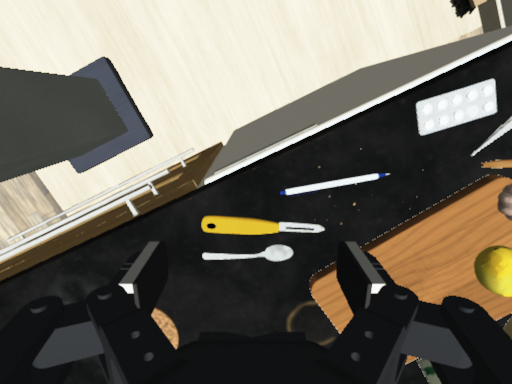

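```bash
cat > h.py <<'E'
from plant import status, viewer
import cv2, numpy as np
def onplane(P,uv,z):
    uv=np.atleast_2d(np.array(uv,float)); R,t=np.array(P["R"]),np.array(P["t"]); C=-R.T@t
    d=np.c_[uv,np.ones(len(uv))]@np.linalg.inv(np.array(P["mtx"])).T@R
    return C+d*((z-C[2])/d[:,2])[:,None]
def proj(P,X):
    c=np.atleast_2d(X)@np.array(P["R"]).T+np.array(P["t"]); p=c@np.array(P["mtx"]).T; return p[:,:2]/p[:,2:]
def snap(n,f):
    P=viewer.camera_params(n); I=viewer.camera(n)[:,:,::-1].copy(); cv2.imwrite("pics/"+f,I); np.save("pics/"+f[:-4],P,allow_pickle=True); return P,I
E
python3 - <<'E'
from h import *
P=viewer.camera_params("scene")
for n,uv,z in [("mat",(178,193),.005),("garlic",(198,223),.026),("r pot",(246,158),.124),("sq pot",(263,214),.124),("ob pot",(344,201),.124),("pink top",(350,275),.09),("tea top",(188,130),.09)]:
    print(n,onplane(P,uv,z)[0].round(3))
I=cv2.imread("pics/scene0.png")[130:290,160:400]
cv2.imwrite("pics/scene0z.png",cv2.resize(I,None,fx=3.3,fy=3.3,interpolation=cv2.INTER_CUBIC))
E
```

```text
mat [0.457 0.292 0.005]
garlic [0.388 0.131 0.026]
r pot [0.602 0.134 0.124]
sq pot [ 0.443 -0.052  0.124]
ob pot [ 0.606 -0.184  0.124]
pink top [ 0.434 -0.296  0.09 ]
tea top [0.648 0.434 0.09 ]
```

View pics/scene0z.png

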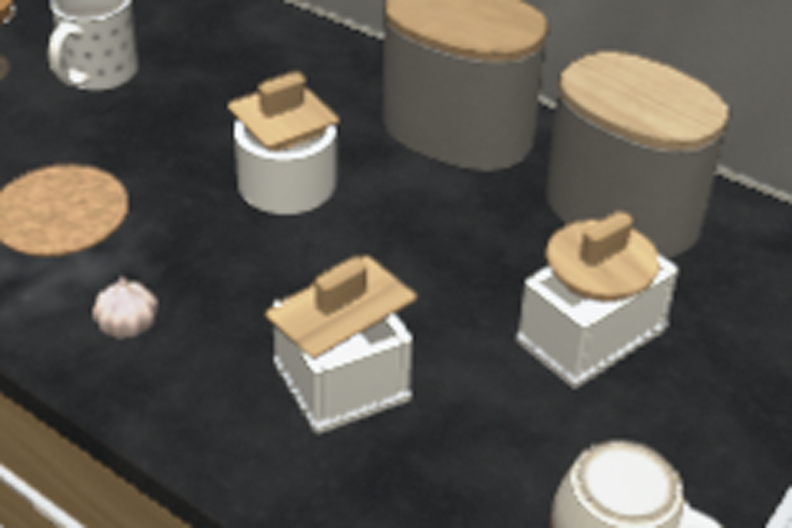

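```bash
python3 - <<'E'
from h import *
s=status.read_state();P=viewer.camera_params("wrist")
R,t=P["R"],P["t"];C=-R.T@t; E=np.array(s["eef_rot"]); print(s["tcp_pos"],C,E.T@(C-s["tcp_pos"]), E.T@R[2])
P=viewer.camera_params("scene")
for n,a in [("sq lid handle",((262,101),(300,79))),("obl",((319,291),(367,264))),("round",((587,243),(629,219)))]:
    q=onplane(P,np.array(a)/3.3+[160,130],.124); d=q[1]-q[0]; print(n,q.mean(0).round(3),np.degrees(np.arctan2(d[1],d[0])),np.linalg.norm(d))
E
```

```text
[0.28070038 0.58580205 0.23045563] [0.2116697  0.6187786  0.37211577] [-0.00029823 -0.07649092 -0.14166628] [5.06898602e-04 2.97909806e-01 9.54593888e-01]
sq lid handle [0.604 0.138 0.124] -5.830993205852961 0.04738071531508463
obl [ 0.444 -0.054  0.124] -12.877405523694698 0.0459072166208872
round [ 0.61  -0.183  0.124] -14.87027863593097 0.04614948381301059
```

```bash
python3 -m pendant '[[[0,0,-1],-8,1],[[0,0,-1],-8,1],[[-4.4,1.9,-1],0,1],[[-4.4,1.9,-1],0,1],[[-4.4,1.9,-1],0,1],[[-4.4,1.9,-1],0,1],[[-4.4,1.9,-1],0,1],[[-4.4,1.9,-1],0,1],[[-4.4,1.9,-1],0,1],[[-4.4,1.9,-1],0,1]]' 40
```

```text
clock: 1.15
tcp_pos: [0.3721, 0.2116, 0.3316]
eef_rot: [[0.167, 0.986, 0.0], [0.986, -0.167, 0.0], [0.0, 0.0, -1.0]]
force: [1.1, 0.1, 0.2]
width: 0.0852
```

```bash
python3 -m pendant '[[[-4.4,1.9,-0.5],0,1],[[-4.4,1.9,-0.5],0,1],[[-4.4,1.9,-0.5],0,1],[[-4.4,1.9,-0.5],0,1],[[-2,1,0],0,1],[[0,0,0],0,1],[[0,0,0],0,1]]'; python3 - <<'E'
from h import *
s=status.read_state(); print(s["tcp_pos"],s["dq"]); snap("wrist","w1.png")
E
```

```text
clock: 1.85
tcp_pos: [0.4239, 0.0064, 0.3511]
eef_rot: [[0.167, 0.986, -0.0], [0.986, -0.167, 0.001], [0.001, -0.001, -1.0]]
force: [-0.1, 1.0, 0.2]
width: 0.0858
[0.42393202 0.00641362 0.35111418] [-0.0182787   0.00713375 -0.03470155  0.00658585 -0.00333025  0.00144911
 -0.0011764 ]
```

View pics/w1.png

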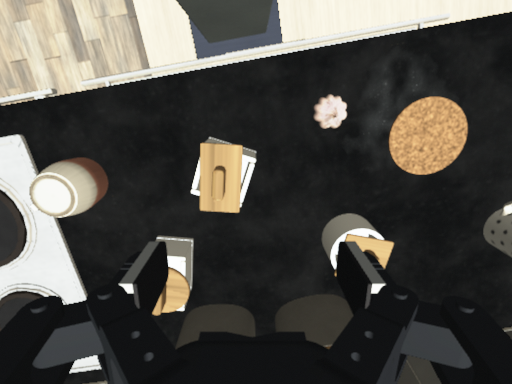

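```bash
python3 -m pendant '[[[0,4.5,0],0,1],[[-0.5,4.5,0],0,1],[[-0.5,4.5,0],0,1],[[0,0,0],0,1],[[0,0,0],0,1],[[0,0,0],0,1]]'; python3 - <<'E'
from h import *
s=status.read_state(); print(s["tcp_pos"],s["dq"]); snap("wrist","w2.png")
E
```

```text
clock: 2.5
tcp_pos: [0.5549, -0.0248, 0.3513]
eef_rot: [[0.165, 0.986, -0.001], [0.986, -0.165, 0.001], [0.001, -0.001, -1.0]]
force: [0.1, -1.1, -0.9]
width: 0.0855
[ 0.55494601 -0.02482669  0.35128737] [ 0.00065981 -0.03324475  0.00397297  0.00372294  0.00044295 -0.00089052
  0.00406619]
```

View pics/w2.png

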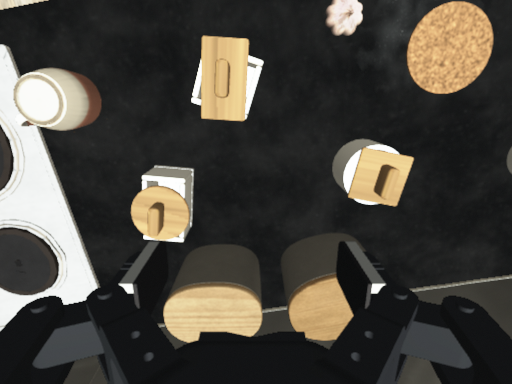

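```bash
cat > seg.py <<'E'
from h import *
def masks(I):
    H=cv2.cvtColor(I,cv2.COLOR_BGR2HSV)
    wood=((H[...,0]>7)&(H[...,0]<28)&(H[...,1]>75)&(H[...,2]>70)).astype(np.uint8)*255
    white=((H[...,1]<40)&(H[...,2]>215)).astype(np.uint8)*255
    return wood,white
E
python3 - <<'E'
from seg import *
I=cv2.imread("pics/w2.png"); wood,white=masks(I)
V=I.copy(); V[wood>0]=(0,0,255); V[white>0]=(0,255,0)
c=[(180,25),(120,155),(325,125)]
rows=[]
for im in(I,V): rows.append(np.hstack([cv2.resize(im[y:y+100,x:x+100],(266,266),interpolation=cv2.INTER_CUBIC) for x,y in c]))
cv2.imwrite("pics/w2z.png",np.vstack(rows))
E
```

```text
(no output)
```

View pics/w2z.png

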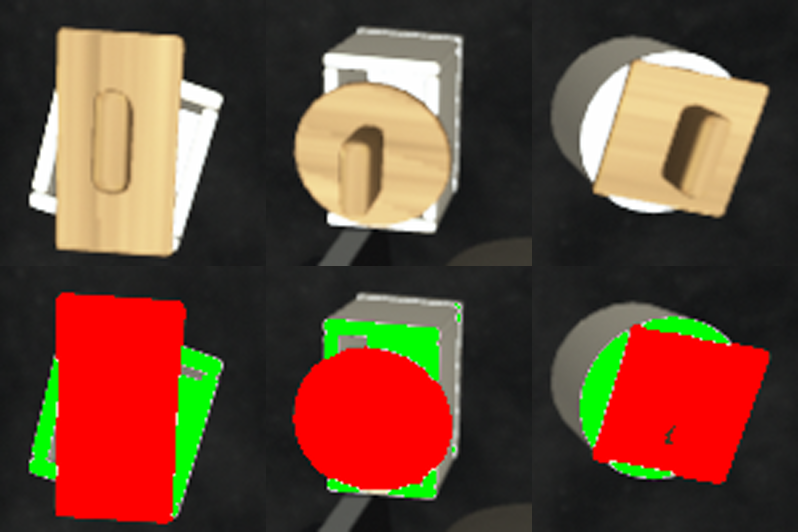

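```bash
cat >> seg.py <<'E'
def comp(mask,box):
    x,y,w,h=box; m=np.zeros_like(mask); m[y:y+h,x:x+w]=mask[y:y+h,x:x+w]
    return m
def pts(mask,minarea=8):
    cs,_=cv2.findContours(mask,cv2.RETR_EXTERNAL,cv2.CHAIN_APPROX_NONE)
    cs=[c for c in cs if cv2.contourArea(c)>minarea]
    return np.vstack(cs)[:,0,:].astype(float)
def rect(P,uv,z):
    q=onplane(P,uv,z)[:,:2].astype(np.float32); (c,s,a)=cv2.minAreaRect(q*1000)
    b=cv2.boxPoints((c,s,a)); e=[b[1]-b[0],b[2]-b[1]]; e=max(e,key=np.linalg.norm)
    ang=np.degrees(np.arctan2(e[1],e[0])); ang=(ang+90)%180-90
    return np.round(c,1),np.round(sorted(s),1),round(ang,1)
def circ(P,uv,z):
    q=onplane(P,uv,z)[:,:2].astype(np.float32)*1000; c,r=cv2.minEnclosingCircle(q); return np.round(c,1),round(2*r,1)
E
python3 - <<'E'
from seg import *
I=cv2.imread("pics/w2.png"); P=np.load("pics/w2.npy",allow_pickle=True).item(); wood,white=masks(I)
B={"sq":(180,25,100,100),"ob":(120,155,85,95),"rd":(325,125,100,100)}
print("oblong lid",rect(P,pts(comp(wood,B["sq"]),200),.09)); print("sq lid",rect(P,pts(comp(wood,B["rd"]),200),.09)); print("round lid",circ(P,pts(comp(wood,B["ob"]),200),.09))
print("sq pot",rect(P,pts(comp(white,B["sq"])),.07));print("ob pot",rect(P,pts(comp(white,B["ob"])),.07));print("rd pot",circ(P,pts(comp(white,B["rd"])),.07))
print("mat",rect(P,pts(comp(wood,(400,0,100,100)),200),.005))
E
```

```text
oblong lid (array([450.6, -44.3]), array([ 60.3, 102.1]), np.float32(-13.1))
sq lid (array([616.4, 151.6]), array([76.7, 76.8]), np.float32(69.4))
round lid (array([ 618.5, -174.5]), 89.2)
sq pot (array([451.6, -43.4]), array([80.8, 81.5]), np.float32(63.6))
ob pot (array([ 619.5, -175.7]), array([ 64.1, 107.2]), np.float32(-14.7))
rd pot (array([617.8, 150.7]), 93.2)
mat (array([457.8, 297.9]), array([127.9, 130.6]), np.float32(80.6))
```

```bash
python3 - <<'E'
from seg import *
I=cv2.imread("pics/scene0.png"); P=viewer.camera_params("scene")
def sq(c,hx,hy,a,z):
    a=np.radians(a); M=np.array([[np.cos(a),-np.sin(a)],[np.sin(a),np.cos(a)]])
    q=np.array([[hx,hy],[-hx,hy],[-hx,-hy],[hx,-hy]])@M.T+c; return np.c_[q/1000,np.full(4,z)]
V=cv2.resize(I[130:290,160:400],None,fx=3.3,fy=3.3,interpolation=cv2.INTER_CUBIC)
for a in [((450.6,-44.3),51,30,-13.1,.09),((616.4,151.6),38,38,-20.6,.09),((616.4,151.6),22,8,-20.6,.124),((450.6,-44.3),22,8,-13.1,.124),((619.5,-175.7),54,33,-14.7,.07),((451.6,-43.4),41,41,-26.4,.07),((618.5,-174.5),22,8,-15,.124)]:
    p=((proj(P,sq(*a))-[160,130]+.5)*3.3).astype(np.int32); cv2.polylines(V,[p],True,(0,0,255),1)
cv2.imwrite("pics/chk.png",V)
W=cv2.imread("pics/w2.png");P=np.load("pics/w2.npy",allow_pickle=True).item()
V=[]
for a,(x,y) in [(((450.6,-44.3),22,8,-13.1,.124),(180,25)),(((618.5,-174.5),22,8,-15,.124),(120,155)),(((616.4,151.6),22,8,-20.6,.124),(325,125))]:
    v=cv2.resize(W[y:y+100,x:x+100],(266,266),interpolation=cv2.INTER_CUBIC)
    cv2.polylines(v,[((proj(P,sq(*a))-[x,y]+.5)*2.66).astype(np.int32)],True,(0,0,255),1); V.append(v)
cv2.imwrite("pics/chk2.png",np.hstack(V))
E
```

```text
(no output)
```

View pics/chk.png

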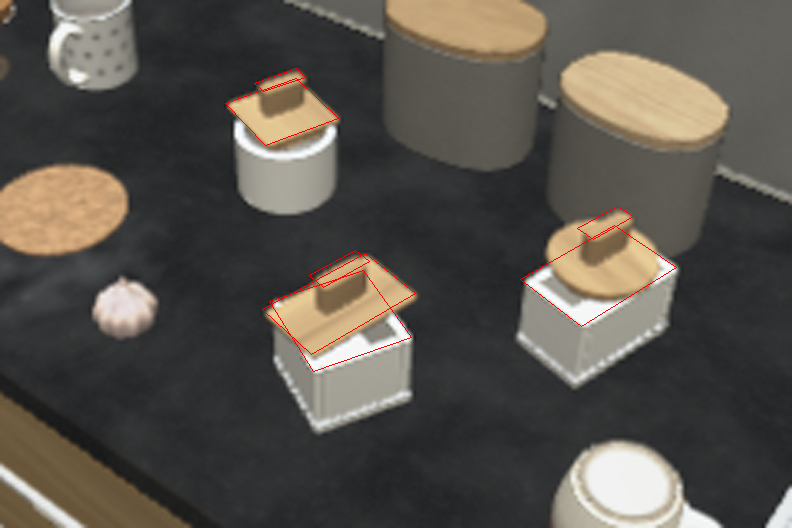

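View pics/chk2.png

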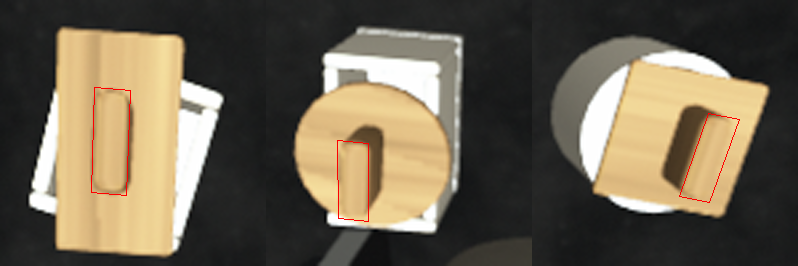

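```bash
cat > go.py <<'E'
from h import *
import sys
# usage: go.py x_mm y_mm z_mm ang
x,y,z,a=map(float,sys.argv[1:5])
s=status.read_state(); E=np.array(s["eef_rot"]); p=np.array(s["tcp_pos"])*1000
cur=np.degrees(np.arctan2(E[1,0],E[0,0])); roll=(cur-a+90)%180-90; b=np.radians(cur-roll)
d=np.array([x,y,z])-p; X=np.array([np.cos(b),np.sin(b)]); Y=np.array([np.sin(b),-np.cos(b)])
print("clock %.2f pos %s ang %.1f q7 %.2f tilt %.3f F %s w %.4f"%(s["clock"],p.round(1),cur,s["q"][6],np.hypot(E[0,2],E[1,2]),np.round(s["force"],1),s["width"]))
print("roll %.1f then cm dx %.2f dy %.2f dz %.2f"%(roll,X@d[:2]/10,Y@d[:2]/10,-d[2]/10))
E
python3 go.py 616.4 151.6 180 69.4
```

```text
clock 2.55 pos [554.9 -25.1 351.9] ang 80.5 q7 1.45 tilt 0.002 F [ 0.3  0.1 -0.6] w 0.0850
roll 11.1 then cm dx 18.71 dy -0.46 dz 17.19
```

```bash
python3 -m pendant '[[[0,0,1],5.5,1],[[0,0,1.2],5.6,1],[[3.8,-0.1,2.5],0,1],[[3.8,-0.1,2.5],0,1],[[3.8,-0.1,2.5],0,1],[[3.8,-0.1,2.5],0,1],[[3.5,-0.1,2.5],0,1],[[0,0,2.5],0,1],[[0,0,0],0,1],[[0,0,0],0,1]]'; python3 go.py 616.4 151.6 98 69.4
```

```text
clock: 3.55
tcp_pos: [0.6166, 0.15, 0.1808]
eef_rot: [[0.354, 0.935, 0.001], [0.935, -0.354, 0.001], [0.001, 0.001, -1.0]]
force: [-0.7, 0.1, 1.0]
width: 0.0855
clock 3.55 pos [616.6 150.  180.8] ang 69.3 q7 1.05 tilt 0.001 F [-0.7  0.1  1. ] w 0.0855
roll -0.1 then cm dx 0.14 dy -0.08 dz 8.28
```

```bash
python3 -m pendant '[[[0.1,0,3.0],0,0.3],[[0,0,2.6],0,-0.2],[[0,0,1.7],0,-0.2],[[0,0,0.9],0,-0.2],[[0,0,0],0,-0.2],[[0,0,0],0,-0.2]]'; python3 go.py 616.4 151.6 98 69.4; python3 - <<'E'
from h import *
snap("wrist","g1.png")
E
```

```text
clock: 4.15
tcp_pos: [0.6185, 0.1512, 0.0994]
eef_rot: [[0.354, 0.935, 0.003], [0.935, -0.354, 0.001], [0.002, 0.002, -1.0]]
force: [0.4, -0.7, 0.4]
width: 0.0338
clock 4.15 pos [618.5 151.2  99.4] ang 69.3 q7 1.08 tilt 0.003 F [ 0.4 -0.7  0.4] w 0.0338
roll -0.1 then cm dx -0.04 dy -0.21 dz 0.14
```

View pics/g1.png

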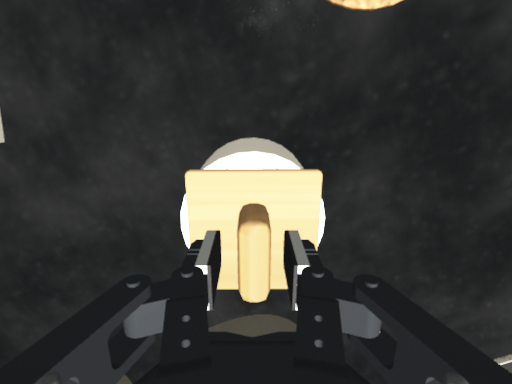

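```bash
python3 -m pendant '[[[0,-0.2,0.1],0,-0.5],[[0,0,0],0,-1],[[0,0,0],0,-1],[[0,0,0],0,-1],[[0,0,0],0,-1],[[0,0,0],0,-1]]' 40; python3 go.py 616.4 151.6 98 69.4
```

```text
clock: 4.8
tcp_pos: [0.616, 0.1524, 0.0975]
eef_rot: [[0.353, 0.935, 0.001], [0.936, -0.353, 0.001], [0.001, 0.001, -1.0]]
force: [-1.4, -1.2, 6.6]
width: 0.0151
clock 4.80 pos [616.  152.4  97.5] ang 69.3 q7 1.07 tilt 0.001 F [-1.4 -1.2  6.6] w 0.0151
roll -0.1 then cm dx -0.06 dy 0.07 dz -0.05
```

```bash
python3 -m pendant '[[[0,0,-2],0,-1],[[0,0,-3],0,-1],[[0,0,-2],0,-1],[[0,0,0],0,-1]]'; python3 go.py 457.8 297.9 33 69.3
```

```text
clock: 5.2
tcp_pos: [0.6174, 0.1525, 0.1692]
eef_rot: [[0.353, 0.935, 0.005], [0.935, -0.353, 0.002], [0.004, 0.004, -1.0]]
force: [-0.5, -0.3, -0.2]
width: 0.0152
clock 5.20 pos [617.4 152.5 169.2] ang 69.3 q7 1.05 tilt 0.006 F [-0.5 -0.3 -0.2] w 0.0152
roll 0.0 then cm dx 7.96 dy -20.07 dz 13.62
```

```bash
python3 -m pendant '[[[1.6,-4,0],0,-1],[[1.6,-4,0],0,-1],[[1.6,-4,1],0,-1],[[1.6,-4,2],0,-1],[[1.6,-4,2],0,-1],[[0,0,2.5],0,-1],[[0,0,2.5],0,-1],[[0,0,1],0,-1],[[0,0,0],0,-1],[[0,0,0],0,-1]]'; python3 go.py 457.8 297.9 33 69.3
```

```text
clock: 6.2
tcp_pos: [0.4572, 0.2975, 0.0565]
eef_rot: [[0.354, 0.935, 0.0], [0.935, -0.354, -0.0], [0.0, 0.0, -1.0]]
force: [-0.2, 0.3, -1.2]
width: 0.0155
clock 6.20 pos [457.2 297.5  56.5] ang 69.3 q7 0.68 tilt 0.000 F [-0.2  0.3 -1.2] w 0.0155
roll -0.0 then cm dx 0.06 dy 0.04 dz 2.35
```

```bash
python3 -m pendant '[[[0,0,1.5],0,-1],[[0,0,0.6],0,-1],[[0,0,0.2],0,-1],[[0,0,0],0,-1],[[0,0,0],0,-1]]'; python3 go.py 457.8 297.9 33 69.3
```

```text
clock: 6.7
tcp_pos: [0.457, 0.2978, 0.0335]
eef_rot: [[0.354, 0.935, 0.001], [0.935, -0.354, 0.0], [0.001, 0.0, -1.0]]
force: [-0.0, -0.2, -1.8]
width: 0.0152
clock 6.70 pos [457.  297.8  33.5] ang 69.3 q7 0.69 tilt 0.001 F [-0.  -0.2 -1.8] w 0.0152
roll -0.0 then cm dx 0.04 dy 0.07 dz 0.05
```

```bash
python3 -m pendant '[[[0,0,0.1],0,-1],[[0,0,0],0,-0.6],[[0,0,0],0,-0.3],[[0,0,0],0,-0.3],[[0,0,-3],0,-0.3],[[0,0,-4.5],0,0],[[0,0,-4.5],0,0],[[0,0,-4],0,0],[[0,0,0],0,0]]'; python3 go.py 618.5 -174.5 180 75
```

```text
clock: 7.6
tcp_pos: [0.46, 0.2998, 0.1991]
eef_rot: [[0.354, 0.935, 0.009], [0.935, -0.354, 0.008], [0.011, 0.006, -1.0]]
force: [0.5, 0.1, 0.8]
width: 0.0424
clock 7.60 pos [460.  299.8 199.1] ang 69.3 q7 0.62 tilt 0.012 F [0.5 0.1 0.8] w 0.0424
roll -5.7 then cm dx -41.71 dy 27.58 dz 1.91
```

```bash
python3 -m pendant '[[[0,0,0],-5.7,0],[[-4.1,2.7,0],0,0],[[-4.1,2.7,0],0,0],[[-4.1,2.7,0],0,0],[[-4.1,2.7,0],0,0],[[-4.1,2.7,0],0,0],[[-4.1,2.7,0],0,0],[[-4.1,2.7,0],0,0],[[-4.1,2.7,0],0,0],[[-4.1,2.7,0],0,0]]';python3 -m pendant '[[[-4.1,2.7,0],0,0],[[0,0,0],0,0],[[0,0,0],0,0]]'; python3 go.py 618.5 -174.5 98 75;  python3 - <<'E'
from h import *
snap("wrist","g2.png")
E
```

```text
clock: 8.6
tcp_pos: [0.5962, -0.1233, 0.192]
eef_rot: [[0.258, 0.966, 0.0], [0.966, -0.258, 0.0], [0.0, 0.0, -1.0]]
force: [0.6, 0.4, 0.2]
width: 0.0424
clock: 8.9
tcp_pos: [0.6107, -0.17, 0.1914]
eef_rot: [[0.262, 0.965, -0.002], [0.965, -0.262, -0.001], [-0.001, -0.001, -1.0]]
force: [0.4, 0.3, -0.2]
width: 0.0427
clock 8.90 pos [ 610.7 -170.   191.4] ang 74.8 q7 1.72 tilt 0.002 F [ 0.4  0.3 -0.2] w 0.0427
roll -0.2 then cm dx -0.23 dy 0.87 dz 9.34
```

View pics/g2.png

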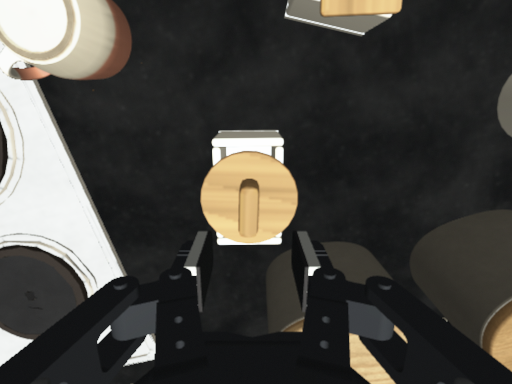

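```bash
python3 - <<'E'
from seg import *
I=cv2.imread("pics/g2.png"); P=np.load("pics/g2.npy",allow_pickle=True).item(); wood,white=masks(I)
b=(190,110,120,142)
print(circ(P,pts(comp(wood,b),200),.09), rect(P,pts(comp(white,b)),.07))
E
python3 go.py 618.5 -174.5 98 75
python3 -m pendant '[[[-0.2,0.9,3],0,-0.2],[[0,0,2.6],0,-0.2],[[0,0,2.2],0,-0.2],[[0,0,1.2],0,-0.2],[[0,0,0.2],0,-0.2],[[0,0,0],0,-0.2]]'; python3 go.py 618.5 -174.5 98 75
```

```text
(array([ 618.5, -175.2]), 87.4) (array([ 619.6, -176.5]), array([ 64.6, 106.4]), np.float32(-14.5))
clock 8.95 pos [ 611.1 -167.8  191.5] ang 75.0 q7 1.72 tilt 0.001 F [0.3 0.3 0.2] w 0.0426
roll -0.0 then cm dx -0.46 dy 0.89 dz 9.35
clock: 9.55
tcp_pos: [0.62, -0.1714, 0.1008]
eef_rot: [[0.257, 0.966, 0.001], [0.966, -0.257, 0.0], [0.001, 0.001, -1.0]]
force: [-0.6, 0.4, 0.0]
width: 0.0342
clock 9.55 pos [ 620.  -171.4  100.8] ang 75.1 q7 1.77 tilt 0.001 F [-0.6  0.4  0. ] w 0.0342
roll 0.1 then cm dx -0.33 dy -0.07 dz 0.28
```

Views agree; pot oblong ≈ (619.6, -176.2). Centre and close.

```bash
python3 -m pendant '[[[-0.35,-0.1,0.3],0,-0.3],[[0,0,0],0,-0.6],[[0,0,0],0,-1],[[0,0,0],0,-1],[[0,0,0],0,-1],[[0,0,0],0,-1]]' 40; python3 go.py 618.5 -174.8 98 75; python3 -m pendant '[[[0,0,-2],0,-1],[[0,0,-4],0,-1],[[0,0,-2],0,-1],[[0,0,0],0,-1]]';python3 go.py 617.8 150.7 170 75
```

```text
clock: 10.15
tcp_pos: [0.6181, -0.1762, 0.0983]
eef_rot: [[0.259, 0.966, 0.001], [0.966, -0.259, -0.0], [-0.0, 0.001, -1.0]]
force: [-1.6, 0.1, 5.5]
width: 0.0155
clock 10.15 pos [ 618.1 -176.2   98.3] ang 75.0 q7 1.78 tilt 0.001 F [-1.6  0.1  5.5] w 0.0155
roll -0.0 then cm dx 0.14 dy 0.00 dz 0.03
clock: 10.55
tcp_pos: [0.6195, -0.1762, 0.1804]
eef_rot: [[0.259, 0.966, 0.006], [0.966, -0.259, -0.001], [0.001, 0.006, -1.0]]
force: [0.2, -0.5, -0.8]
width: 0.015
clock 10.55 pos [ 619.5 -176.2  180.4] ang 75.0 q7 1.74 tilt 0.006 F [ 0.2 -0.5 -0.8] w 0.0150
roll 0.0 then cm dx 31.53 dy -8.63 dz 1.04
```

```bash
python3 -m pendant '[[[4.7,-1,0],0,-1],[[4.7,-1,0],0,-1],[[4.7,-1,0],0,-1],[[4.7,-1,0],0,-1],[[0,0,0],0,-1],[[0,0,0],0,-1]]'; python3 - <<'E'
from h import *
snap("wrist","g3.png")
E
python3 go.py 617.8 150.7 170 75
```

```text
clock: 11.15
tcp_pos: [0.6267, 0.019, 0.1752]
eef_rot: [[0.254, 0.967, -0.003], [0.967, -0.254, -0.0], [-0.001, -0.003, -1.0]]
force: [0.3, -1.6, -2.1]
width: 0.0149
clock 11.20 pos [626.9  16.4 175.7] ang 75.1 q7 1.41 tilt 0.003 F [-0.4 -0.8 -1. ] w 0.0154
roll 0.1 then cm dx 12.74 dy -4.35 dz 0.57
```

View pics/g3.png

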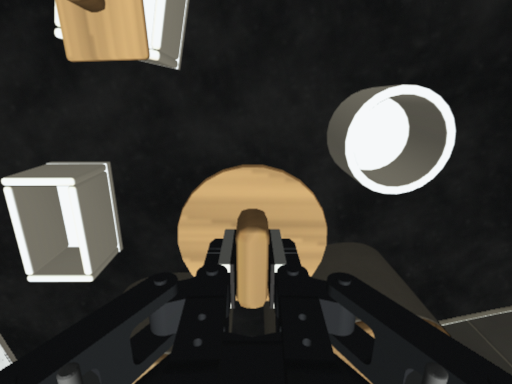

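```bash
cat > m3.py <<'E'
from seg import *
def big(m):
    cs,_=cv2.findContours(m,cv2.RETR_EXTERNAL,cv2.CHAIN_APPROX_NONE); return max(cs,key=cv2.contourArea)[:,0,:].astype(float)
E
python3 - <<'E'
from m3 import *
I=cv2.imread("pics/g3.png"); P=np.load("pics/g3.npy",allow_pickle=True).item(); wood,white=masks(I)
print("rd pot",circ(P,big(comp(white,(320,70,150,140))),.07),"ob pot",rect(P,big(comp(white,(0,150,125,140))),.07))
print("lid",circ(P,big(comp(wood,(150,140,200,95))),.0175+.15)) 
R,t=P["R"],P["t"]; print((-R.T@t))
E
```

```text
rd pot (array([618.4, 150.1]), 92.2) ob pot (array([ 619.9, -175.1]), array([ 64.4, 105.3]), np.float32(-14.6))
lid (array([623.5,  19.7]), 84.9)
[0.55305377 0.03821707 0.31709648]
```

```bash
python3 -m pendant '[[[3.2,-1.1,0],0,-1],[[3.2,-1.1,0],0,-1],[[3.2,-1.1,0],0,-1],[[3.1,-1,2],0,-1],[[0,0,2],0,-1],[[0,0,1.5],0,-1],[[0,0,0],0,-1],[[0,0,0],0,-1]]';python3 go.py 618.1 150.4 100 75
```

```text
clock: 12.0
tcp_pos: [0.6195, 0.1475, 0.1224]
eef_rot: [[0.262, 0.965, -0.0], [0.965, -0.262, -0.001], [-0.001, 0.0, -1.0]]
force: [0.7, -0.4, -1.1]
width: 0.0152
clock 12.00 pos [619.5 147.5 122.4] ang 74.8 q7 1.21 tilt 0.001 F [ 0.7 -0.4 -1.1] w 0.0152
roll -0.2 then cm dx 0.25 dy -0.21 dz 2.24
```

```bash
python3 -m pendant '[[[0.25,-0.2,0],0,-1],[[0,0,1.0],0,-1],[[0,0,0.6],0,-1],[[0,0,0],0,-1],[[0,0,0],0,-1]]';python3 go.py 618.1 150.4 86.3 75
```

```text
clock: 12.5
tcp_pos: [0.6176, 0.153, 0.106]
eef_rot: [[0.259, 0.966, -0.0], [0.966, -0.259, -0.0], [-0.0, -0.0, -1.0]]
force: [0.0, -0.1, -1.2]
width: 0.0155
clock 12.50 pos [617.6 153.  106. ] ang 75.0 q7 1.21 tilt 0.001 F [ 0.  -0.1 -1.2] w 0.0155
roll 0.0 then cm dx -0.24 dy 0.12 dz 1.97
```

```bash
python3 -m pendant '[[[-0.15,0.1,0.3],0,-1],[[0,0,0],0,-1],[[0,0,0],0,-1],[[0,0,0],0,-1]]';python3 go.py 618.1 150.4 86.3 75;  python3 -m pendant '[[[0,0,0],0,-1]]'; python3 - <<'E'
from h import *
snap("wrist","g4.png")
E
```

```text
clock: 12.9
tcp_pos: [0.6185, 0.1514, 0.1035]
eef_rot: [[0.259, 0.966, 0.0], [0.966, -0.259, 0.0], [0.0, 0.0, -1.0]]
force: [-0.3, 0.2, -1.3]
width: 0.015
clock 12.90 pos [618.5 151.4 103.5] ang 75.0 q7 1.21 tilt 0.000 F [-0.3  0.2 -1.3] w 0.0150
roll 0.0 then cm dx -0.10 dy -0.01 dz 1.72
clock: 13.0
tcp_pos: [0.6184, 0.1514, 0.1035]
eef_rot: [[0.259, 0.966, 0.0], [0.966, -0.259, 0.0], [0.0, 0.0, -1.0]]
force: [0.3, -0.6, -0.6]
width: 0.0155
```

View pics/g4.png

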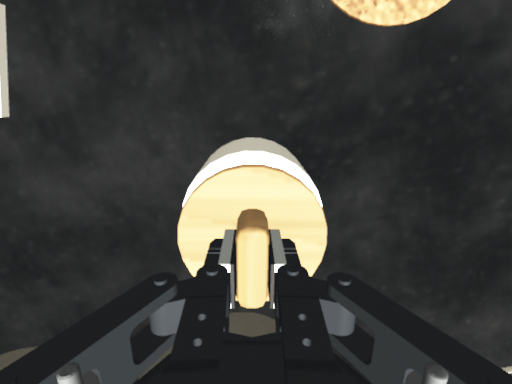

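```bash
python3 -m pendant '[[[-0.05,0,0.5],0,-1],[[0,0,0.3],0,-1],[[0,0,0.3],0,-1],[[0,0,0.3],0,-1],[[0,0,0.2],0,-1],[[0,0,0],0,-1],[[0,0,0],0,-1]]';python3 go.py 618.1 150.4 86.3 75
```

```text
clock: 13.75
tcp_pos: [0.6183, 0.1509, 0.0874]
eef_rot: [[0.259, 0.966, 0.0], [0.966, -0.259, 0.0], [0.0, 0.0, -1.0]]
force: [0.2, 0.5, -0.1]
width: 0.0153
clock 13.75 pos [618.3 150.9  87.4] ang 75.0 q7 1.22 tilt 0.000 F [ 0.2  0.5 -0.1] w 0.0153
roll -0.0 then cm dx -0.05 dy -0.00 dz 0.11
```

Plug is in the opening (z well below rim-contact height, no force). Seat and release.

```bash
python3 -m pendant '[[[0,0,0.1],0,-1],[[0,0,0],0,-0.7],[[0,0,0],0,-0.4],[[0,0,0],0,-0.3],[[0,0,-3],0,-0.3],[[0,0,-4],0,-0.3],[[0,0,-3],0,-0.3],[[0,0,0],0,-0.3],[[0,0,0],0,-0.3]]';python3 - <<'E'
from m3 import *
P,I=snap("wrist","g5.png"); wood,white=masks(I)
E
python3 go.py 450.6 -44.3 180 76.9
```

```text
clock: 14.65
tcp_pos: [0.6187, 0.151, 0.1873]
eef_rot: [[0.259, 0.966, 0.002], [0.966, -0.259, 0.001], [0.001, 0.001, -1.0]]
force: [-0.4, -0.4, -0.6]
width: 0.0298
clock 14.70 pos [617.9 150.9 185.9] ang 75.0 q7 1.18 tilt 0.001 F [-1.   0.6 -0.6] w 0.0297
roll -1.9 then cm dx -22.81 dy -11.87 dz 0.59
```

View pics/g5.png

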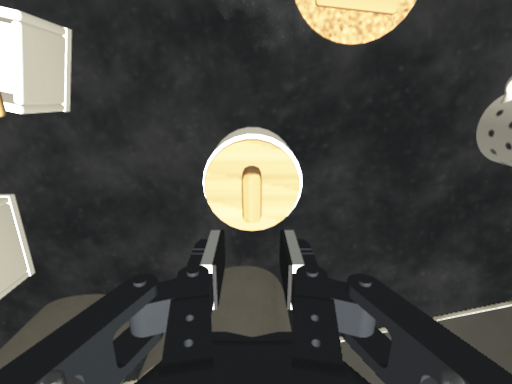

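```bash
python3 -m pendant '[[[-3.8,-2,0],-1.9,0],[[-3.8,-2,0],0,0],[[-3.8,-2,0],0,0],[[-3.8,-2,0],0,-0.2],[[-3.8,-2,0],0,-0.2],[[-3.8,-2,0],0,-0.2],[[0,0,0],0,-0.2],[[0,0,0],0,-0.2],[[0,0,0],0,-0.2]]';python3 - <<'E'
from m3 import *
P,I=snap("wrist","g6.png"); wood,white=masks(I)
print(rect(P,pts(comp(wood,(150,80,200,180)),200),.09))
E
python3 go.py 450.6 -44.3 98 76.9
```

```text
clock: 15.6
tcp_pos: [0.4487, -0.042, 0.1858]
eef_rot: [[0.225, 0.974, -0.001], [0.974, -0.225, -0.0], [-0.0, -0.001, -1.0]]
force: [1.5, -0.5, -0.6]
width: 0.034
(array([448.7, -44.3]), array([ 59.8, 100.8]), np.float32(-12.9))
clock 15.65 pos [448.9 -42.  185.9] ang 77.0 q7 1.30 tilt 0.001 F [ 0.3 -0.1  0.1] w 0.0345
roll 0.1 then cm dx -0.19 dy 0.22 dz 8.79
```

View pics/g6.png

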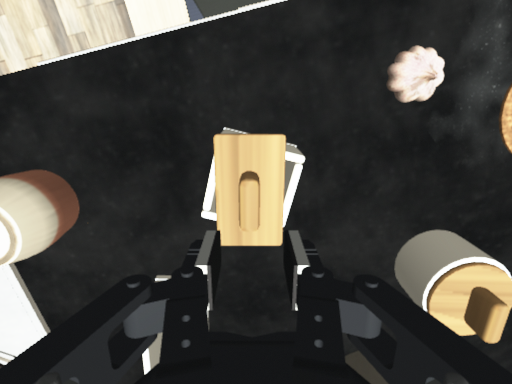

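```bash
python3 -m pendant '[[[-0.2,0.15,3],0,-0.2],[[0,0,2.6],0,-0.2],[[0,0,1.8],0,-0.2],[[0,0,1.2],0,-0.2],[[0,0,0.1],0,-0.2],[[0,0,0],0,-0.2]]'; python3 go.py 450 -44.3 98 76.9
```

```text
clock: 16.25
tcp_pos: [0.4501, -0.0451, 0.0995]
eef_rot: [[0.226, 0.974, -0.0], [0.974, -0.226, -0.001], [-0.001, 0.0, -1.0]]
force: [0.6, -0.3, -0.0]
width: 0.0343
clock 16.25 pos [450.1 -45.1  99.5] ang 76.9 q7 1.39 tilt 0.001 F [ 0.6 -0.3 -0. ] w 0.0343
roll 0.0 then cm dx 0.08 dy -0.03 dz 0.15
```

```bash
python3 -m pendant '[[[0.05,0,0.1],0,-0.3],[[0,0,0],0,-0.6],[[0,0,0],0,-1],[[0,0,0],0,-1],[[0,0,0],0,-1],[[0,0,0],0,-1]]' 40; python3 go.py 450 -44.3 98 76.9; python3 -m pendant '[[[0,0,-2],0,-1],[[0,0,-4],0,-1],[[0,0,-2.5],0,-1],[[0,0,0],0,-1]]';python3 go.py 619.7 -175.6 180 75.4
```

```text
clock: 16.85
tcp_pos: [0.4505, -0.0448, 0.0991]
eef_rot: [[0.227, 0.974, 0.002], [0.974, -0.227, 0.001], [0.001, 0.001, -1.0]]
force: [0.6, 0.1, 6.5]
width: 0.0151
clock 16.85 pos [450.5 -44.8  99.1] ang 76.9 q7 1.39 tilt 0.002 F [0.6 0.1 6.5] w 0.0151
roll -0.0 then cm dx 0.04 dy -0.06 dz 0.11
clock: 17.25
tcp_pos: [0.4518, -0.0448, 0.1863]
eef_rot: [[0.227, 0.974, 0.006], [0.974, -0.227, 0.002], [0.003, 0.005, -1.0]]
force: [0.2, 0.1, -0.6]
width: 0.0153
clock 17.25 pos [451.8 -44.8 186.3] ang 76.9 q7 1.31 tilt 0.006 F [ 0.2  0.1 -0.6] w 0.0153
roll 1.5 then cm dx -8.42 dy 19.55 dz 0.63
```

```bash
python3 -m pendant '[[[0,0,0],1.5,-1],[[-1.7,3.9,0],0,-1],[[-1.7,3.9,0],0,-1],[[-1.7,3.9,0],0,-1],[[-1.7,3.9,0],0,-1],[[-1.6,3.9,2],0,-1],[[0,0,2],0,-1],[[0,0,2],0,-1],[[0,0,0],0,-1],[[0,0,0],0,-1]]';python3 go.py 619.7 -175.6 105 75.4
```

```text
clock: 18.25
tcp_pos: [0.6162, -0.1752, 0.1219]
eef_rot: [[0.253, 0.967, -0.003], [0.967, -0.253, 0.0], [-0.001, -0.003, -1.0]]
force: [1.1, -0.3, -1.5]
width: 0.0152
clock 18.25 pos [ 616.2 -175.2  121.9] ang 75.3 q7 1.82 tilt 0.003 F [ 1.1 -0.3 -1.5] w 0.0152
roll -0.1 then cm dx 0.05 dy 0.35 dz 1.69
```

```bash
python3 -m pendant '[[[0,0.25,0.8],0,-1],[[0,0,0.8],0,-1],[[0,0,0],0,-1],[[0,0,0],0,-1],[[0,0,0],0,-1]]'; python3 - <<'E'
from h import *
snap("wrist","g7.png")
E
python3 go.py 619.7 -175.6 87 75.4
```

```text
clock: 18.75
tcp_pos: [0.6199, -0.1759, 0.1078]
eef_rot: [[0.252, 0.968, 0.001], [0.968, -0.252, 0.0], [0.0, 0.001, -1.0]]
force: [0.2, 0.4, -0.8]
width: 0.015
clock 18.80 pos [ 619.9 -176.   107.8] ang 75.4 q7 1.83 tilt 0.001 F [ 0.3  0.9 -1.8] w 0.0152
roll 0.0 then cm dx 0.03 dy -0.03 dz 2.08
```

View pics/g7.png

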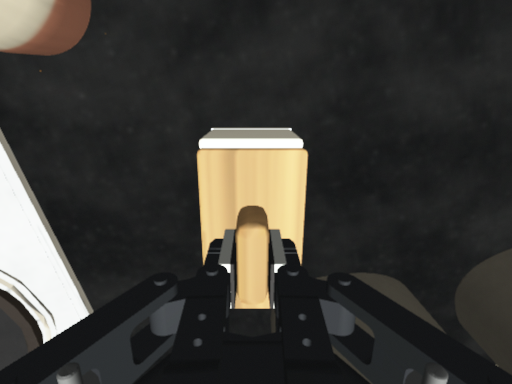

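```bash
python3 -m pendant '[[[0,0,0.6],0,-1],[[0,0,0.4],0,-1],[[0,0,0.4],0,-1],[[0,0,0.3],0,-1],[[0,0,0.3],0,-1],[[0,0,0],0,-1],[[0,0,0],0,-1]]';python3 go.py 619.7 -175.6 87 75.4
```

```text
clock: 19.5
tcp_pos: [0.6198, -0.176, 0.0873]
eef_rot: [[0.252, 0.968, 0.0], [0.968, -0.252, -0.0], [-0.0, 0.0, -1.0]]
force: [0.1, 0.2, -0.0]
width: 0.0152
clock 19.50 pos [ 619.8 -176.    87.3] ang 75.4 q7 1.84 tilt 0.000 F [ 0.1  0.2 -0. ] w 0.0152
roll -0.0 then cm dx 0.04 dy -0.02 dz 0.03
```

Oblong lid in. Release, rise, then go to the square lid on the mat, looking at the square pot on the way.

```bash
python3 -m pendant '[[[0,0,0],0,-0.7],[[0,0,0],0,-0.4],[[0,0,0],0,-0.3],[[0,0,-3],0,-0.3],[[0,0,-4],0,-0.3],[[0,0,-4],0,-0.3],[[3,0,-4],0,-0.3],[[4,0,-4],0,-0.3],[[4,0,0],0,-0.3],[[0,0,0],0,-0.3]]';python3 -m pendant '[[[0,0,0],0,-0.3],[[0,0,0],0,-0.3]]'; python3 - <<'E'
from m3 import *
P,I=snap("wrist","g8.png")
E
python3 go.py 457.5 297.9 180 69.3
```

```text
clock: 20.5
tcp_pos: [0.6489, -0.0653, 0.2736]
eef_rot: [[0.241, 0.97, 0.003], [0.97, -0.241, 0.004], [0.005, 0.002, -1.0]]
force: [-0.4, 1.3, -0.7]
width: 0.0297
clock: 20.7
tcp_pos: [0.6457, -0.0752, 0.2725]
eef_rot: [[0.253, 0.967, -0.001], [0.967, -0.253, -0.001], [-0.001, -0.0, -1.0]]
force: [0.3, -0.7, -0.2]
width: 0.0296
clock 20.75 pos [645.6 -75.7 272.5] ang 75.3 q7 1.60 tilt 0.001 F [-0.1  0.5 -0.4] w 0.0300
roll 6.0 then cm dx 28.30 dy -30.81 dz 9.25
```

View pics/g8.png

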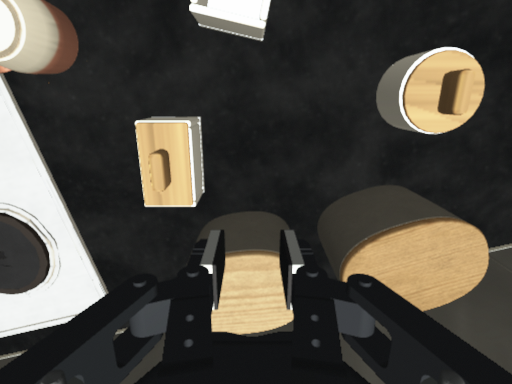

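```bash
python3 -m pendant '[[[0,0,0],6,-0.3],[[3.1,-3.4,0.5],0,-0.3],[[3.1,-3.4,0.5],0,-0.3],[[3.1,-3.4,1],0,-0.3],[[3.1,-3.4,1],0,-0.3],[[3.1,-3.4,1],0,-0.2],[[3.1,-3.4,1],0,-0.2],[[3.1,-3.4,1],0,-0.2],[[3.1,-3.4,1],0,-0.2],[[3.1,-3.4,1],0,-0.2]]';python3 -m pendant '[[[0,0,0],0,-0.2],[[0,0,0],0,-0.2],[[0,0,0],0,-0.2]]'; python3 - <<'E'
from m3 import *
P,I=snap("wrist","g9.png"); 
E
python3 go.py 457.5 297.9 33.5 69.3
```

```text
clock: 21.75
tcp_pos: [0.4576, 0.2948, 0.1924]
eef_rot: [[0.354, 0.935, 0.0], [0.935, -0.354, 0.001], [0.001, -0.0, -1.0]]
force: [0.3, 0.5, 0.6]
width: 0.0344
clock: 22.05
tcp_pos: [0.4593, 0.2926, 0.1929]
eef_rot: [[0.355, 0.935, 0.001], [0.935, -0.355, -0.0], [-0.0, 0.001, -1.0]]
force: [0.7, -0.6, -0.0]
width: 0.034
clock 22.10 pos [459.5 292.5 193. ] ang 69.2 q7 0.67 tilt 0.001 F [ 0.6 -1.3 -0.5] w 0.0342
roll -0.1 then cm dx 0.43 dy -0.37 dz 15.95
```

View pics/g9.png

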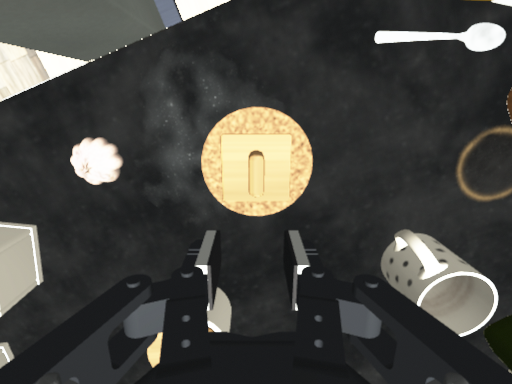

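```bash
python3 -m pendant '[[[0.4,-0.4,4],0,-0.2],[[0,0,4],0,-0.2],[[0,0,3.2],0,-0.2],[[0,0,2.2],0,-0.2],[[0,0,1.4],0,-0.2],[[0,0,0.6],0,-0.2],[[0,0,0],0,-0.2],[[0,0,0],0,-0.2]]'; python3 go.py 457.1 297.8 33.5 69.3
```

```text
clock: 22.9
tcp_pos: [0.4567, 0.3003, 0.0399]
eef_rot: [[0.352, 0.936, 0.002], [0.936, -0.352, 0.001], [0.002, 0.001, -1.0]]
force: [0.2, 0.9, -0.0]
width: 0.0344
clock 22.90 pos [456.7 300.3  39.9] ang 69.4 q7 0.77 tilt 0.002 F [ 0.2  0.9 -0. ] w 0.0344
roll 0.1 then cm dx -0.22 dy 0.13 dz 0.64
```

```bash
python3 -m pendant '[[[-0.2,0.1,0.5],0,-0.2],[[0,0,0.1],0,-0.3],[[0,0,0],0,-0.6],[[0,0,0],0,-1],[[0,0,0],0,-1],[[0,0,0],0,-1],[[0,0,0],0,-1]]' 40; python3 go.py 457.1 297.8 33.5 69.3; python3 -m pendant '[[[0,0,-2],0,-1],[[0,0,-4.5],0,-1],[[0,0,-4.5],0,-1],[[0,0,-4.5],0,-1],[[0,0,0],0,-1]]';python3 go.py 451 -43.6 180 63.6
```

```text
clock: 23.6
tcp_pos: [0.456, 0.298, 0.033]
eef_rot: [[0.352, 0.936, 0.0], [0.936, -0.352, 0.0], [0.0, 0.0, -1.0]]
force: [-0.8, -0.0, 2.7]
width: 0.015
clock 23.60 pos [456. 298.  33.] ang 69.4 q7 0.78 tilt 0.000 F [-0.8 -0.   2.7] w 0.0150
roll 0.1 then cm dx 0.02 dy 0.11 dz -0.05
clock: 24.1
tcp_pos: [0.4592, 0.2998, 0.1939]
eef_rot: [[0.352, 0.936, 0.008], [0.936, -0.352, 0.008], [0.01, 0.005, -1.0]]
force: [-0.2, -0.7, -1.6]
width: 0.0153
clock 24.10 pos [459.2 299.8 193.9] ang 69.4 q7 0.66 tilt 0.011 F [-0.2 -0.7 -1.6] w 0.0153
roll 5.8 then cm dx -31.12 dy 14.54 dz 1.39
```

```bash
python3 -m pendant '[[[0,0,0],5.8,-1],[[-3.3,3.3,0],0,-1],[[-3.3,3.3,0],0,-1],[[-3.3,3.3,0],0,-1],[[-3.3,3.3,0],0,-1],[[-3.3,3.3,0],0,-1],[[-1.5,2,0],0,-1],[[0,0,0],0,-1],[[0,0,0],0,-1],[[0,0,0],0,-1]]'; python3 - <<'E'
from m3 import *
P,I=snap("wrist","g10.png"); 
E
python3 go.py 451 -43.6 180 63.6
```

```text
clock: 25.1
tcp_pos: [0.5408, 0.0559, 0.1869]
eef_rot: [[0.443, 0.897, -0.001], [0.897, -0.443, 0.0], [-0.0, -0.001, -1.0]]
force: [0.4, 0.0, -1.7]
width: 0.0155
clock 25.15 pos [540.9  56.1 187.1] ang 63.8 q7 1.08 tilt 0.001 F [ 0.1 -0.  -2.1] w 0.0152
roll 0.2 then cm dx -12.92 dy -3.62 dz 0.71
```

View pics/g10.png

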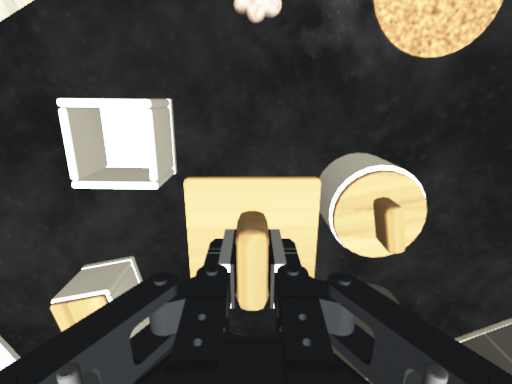

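```bash
python3 - <<'E'
from m3 import *
I=cv2.imread("pics/g10.png"); P=np.load("pics/g10.npy",allow_pickle=True).item(); wood,white=masks(I)
for w in (165,160,158,150): print(w,rect(P,big(comp(white,(40,80,w-40,120))),.07))
v=cv2.resize(I[80:210,40:190],None,fx=3.5,fy=3.5,interpolation=cv2.INTER_CUBIC); m=cv2.resize(white[80:210,40:190],None,fx=3.5,fy=3.5,interpolation=cv2.INTER_NEAREST)
cv2.imwrite("pics/g10z.png",np.vstack([v[:300],cv2.cvtColor(m,cv2.COLOR_GRAY2BGR)[:300]]) if 0 else v)
E
```

```text
165 (array([451.8, -41.9]), array([81. , 81.2]), np.float32(63.2))
160 (array([451.8, -41.9]), array([81. , 81.2]), np.float32(63.2))
158 (array([451.8, -41.9]), array([81. , 81.2]), np.float32(63.2))
150 (array([451.2, -43. ]), array([79.5, 81. ]), np.float32(-27.6))
```

View pics/g10z.png

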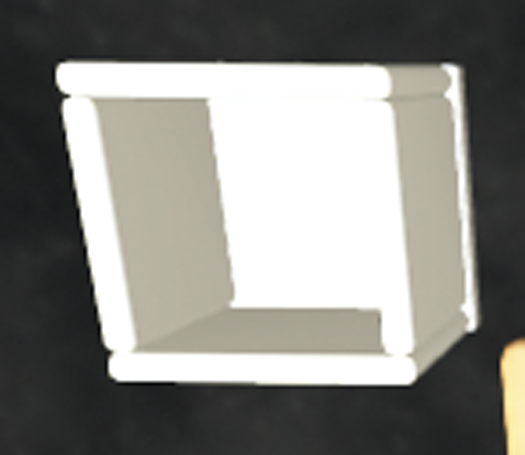

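```bash
python3 -m pendant '[[[-3.2,-0.9,0],0.3,-1],[[-3.2,-0.9,0],0,-1],[[-3.2,-0.9,0],0,-1],[[-3.2,-0.9,2],0,-1],[[0,0,2],0,-1],[[0,0,2],0,-1],[[0,0,1],0,-1],[[0,0,0],0,-1],[[0,0,0],0,-1],[[0,0,0],0,-1]]';python3 go.py 450.5 -42 105 63.4
```

```text
clock: 26.15
tcp_pos: [0.4529, -0.0437, 0.1186]
eef_rot: [[0.449, 0.894, 0.002], [0.894, -0.449, 0.0], [0.001, 0.001, -1.0]]
force: [0.9, 1.1, -1.8]
width: 0.0154
clock 26.15 pos [452.9 -43.7 118.6] ang 63.3 q7 1.12 tilt 0.002 F [ 0.9  1.1 -1.8] w 0.0154
roll -0.1 then cm dx 0.04 dy -0.29 dz 1.36
```

```bash
python3 -m pendant '[[[0,-0.25,0.6],0,-1],[[0,0,0.6],0,-1],[[0,0,0],0,-1],[[0,0,0],0,-1],[[0,0,0],0,-1],[[0,0,0],0,-1]]';python3 - <<'E'
from m3 import *
P,I=snap("wrist","g11.png"); 
v=I[120:300,150:350]
cv2.imwrite("pics/g11z.png",cv2.resize(v,None,fx=3,fy=3,interpolation=cv2.INTER_CUBIC))
E
python3 go.py 450.5 -42 86 63.4
```

```text
clock: 26.75
tcp_pos: [0.4499, -0.0429, 0.1058]
eef_rot: [[0.449, 0.893, 0.0], [0.893, -0.449, 0.0], [0.0, 0.0, -1.0]]
force: [0.0, 0.6, -1.7]
width: 0.0155
clock 26.80 pos [449.9 -42.9 105.8] ang 63.3 q7 1.13 tilt 0.000 F [ 0.3 -0.5 -1.5] w 0.0152
roll -0.1 then cm dx 0.11 dy 0.01 dz 1.98
```

View pics/g11z.png

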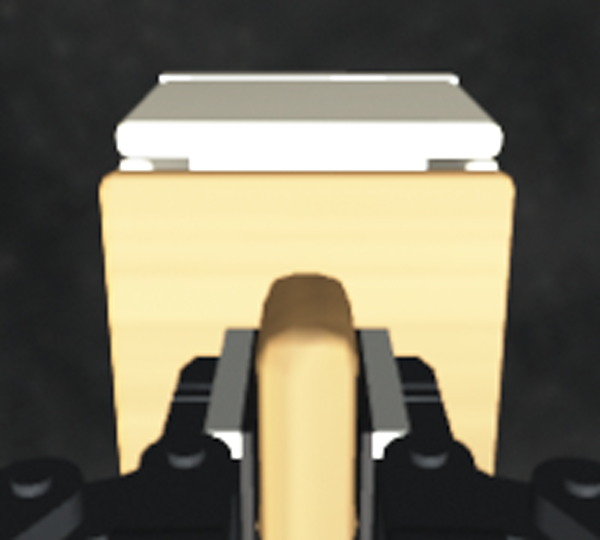

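```bash
python3 - <<'E'
from h import *
P=np.load("pics/g11.npy",allow_pickle=True).item()
Y=np.array([.893,-.449]);a=onplane(P,(253,160.7),.07)[0,:2];
for zt in (.0973,.0983): print([ (onplane(P,(253,r),zt)[0,:2]-a)@Y*1000 for r in (177,178,179)])
E
```

```text
[np.float64(3.157370063455739), np.float64(3.710304074964519), np.float64(4.264413931884642)]
[np.float64(2.889903457866449), np.float64(3.4391551983114983), np.float64(3.989574953610473)]
```

```bash
python3 -m pendant '[[[0.05,0,0.6],0,-1],[[0,0,0.4],0,-1],[[0,0,0.4],0,-1],[[0,0,0.3],0,-1],[[0,0,0.2],0,-1],[[0,0,0.1],0,-1],[[0,0,0],0,-1],[[0,0,0],0,-1]]';python3 go.py 450.5 -42 86 63.4
```

```text
clock: 27.6
tcp_pos: [0.4498, -0.0425, 0.0859]
eef_rot: [[0.449, 0.893, -0.001], [0.893, -0.449, 0.0], [-0.0, -0.001, -1.0]]
force: [-2.8, -0.6, 3.6]
width: 0.0152
clock 27.60 pos [449.8 -42.5  85.9] ang 63.3 q7 1.17 tilt 0.001 F [-2.8 -0.6  3.6] w 0.0152
roll -0.1 then cm dx 0.07 dy 0.04 dz -0.01
```

Seated (contact at expected height). Release, rise and look.

```bash
python3 -m pendant '[[[0,0,0],0,-0.7],[[0,0,0],0,-0.4],[[0,0,0],0,-0.3],[[0,0,-3],0,-0.3],[[0,0,-4],0,-0.3],[[0,0,-4.5],0,-0.3],[[0,3,-4.5],0,-0.3],[[0,4.5,-2],0,-0.3],[[0,4,-2],0,-0.3],[[0,0,-2],0,-0.3]]';python3 -m pendant '[[[0,0,0],0,-0.3],[[0,0,0],0,-0.3],[[0,0,0],0,-0.3],[[0,0,0],0,-0.3]]'; python3 - <<'E'
from m3 import *
P,I=snap("wrist","g12.png"); J=snap("scene","s2.png")[1]
cv2.imwrite("pics/s2z.png",cv2.resize(J[110:330,140:400],None,fx=2.5,fy=2.5,interpolation=cv2.INTER_CUBIC))
E
python3 go.py 450.5 -42 86 63.4
```

```text
clock: 28.6
tcp_pos: [0.5545, -0.0927, 0.2995]
eef_rot: [[0.449, 0.894, -0.005], [0.893, -0.449, -0.014], [-0.014, 0.002, -1.0]]
force: [-0.6, 2.0, -1.0]
width: 0.0301
clock: 29.0
tcp_pos: [0.5498, -0.0928, 0.302]
eef_rot: [[0.449, 0.894, 0.0], [0.894, -0.449, 0.003], [0.003, -0.001, -1.0]]
force: [0.4, -0.2, 0.2]
width: 0.0304
clock 29.10 pos [550.1 -92.8 302.3] ang 63.3 q7 1.36 tilt 0.003 F [ 1.1 -0.6  0.4] w 0.0299
roll -0.1 then cm dx 0.08 dy -11.18 dz 21.63
```

View pics/g12.png

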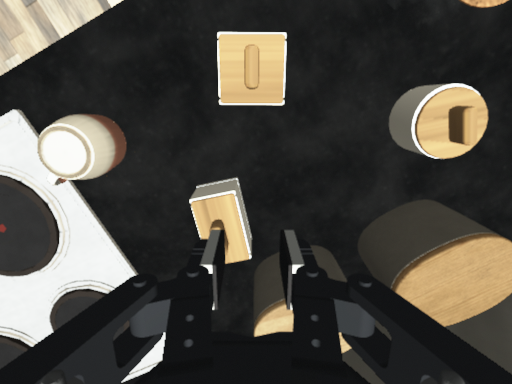

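View pics/s2z.png

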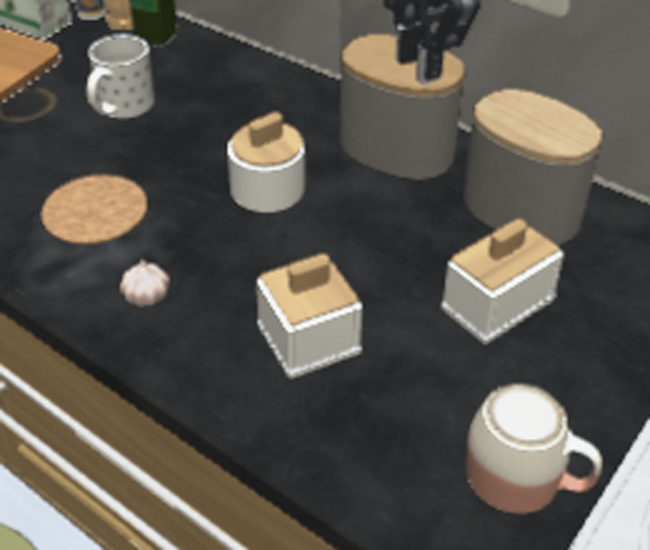

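```bash
python3 - <<'E'
from m3 import *
I=cv2.imread("pics/g12.png"); P=np.load("pics/g12.npy",allow_pickle=True).item(); wood,w=masks(I)
print("sq",rect(P,big(comp(wood,(200,20,110,100))),.078),"rd",circ(P,big(comp(wood,(400,70,100,100))),.078))
I=cv2.imread("pics/g8.png"); P=np.load("pics/g8.npy",allow_pickle=True).item(); wood,w=masks(I)
print("ob",rect(P,big(comp(wood,(125,105,90,110))),.078))
from plant import arm; print(arm.finish_job())
E
```

```text
sq (array([452.6, -43.9]), array([72.6, 75.7]), np.float32(63.4)) rd (array([618.3, 148.7]), 89.4)
ob (array([ 618.5, -174.9]), array([59.6, 97.6]), np.float32(-14.6))
the job is handed in; nothing more can be done
None
```

All three lids are on the pots of their own shape, and I handed the job in at about 29 s of the 99 s allowed. `finish_job` reports no verdict.

I parked the square lid on the cork mat, then moved the round lid to the round pot, the oblong lid to the oblong pot, and the square lid to the square pot.

**Seating:** each lid went down about 12 mm below the height where its plug would rest on the rim. The wrist force was near zero for the round and oblong lids, and about 5 N when the square lid touched down. In the last scene picture, all three plates lie flat.

**Centring:** each lid centre is within about 2 mm of its pot's centre, against the 8 mm allowed:

| Lid | Lid centre (x, y), mm | Pot centre (x, y), mm |
|---|---|---|
| Square | 452.6, -43.9 | 451.7, -42.6 |
| Round | 618.3, 148.7 | 618.1, 150.4 |
| Oblong | 618.5, -174.9 | 619.7, -175.6 |

- **When measured:** the pot centres come from pictures taken before the lids were set down. The oblong lid was measured just after its own placing, not again at the end.
- **Size check:** the square and oblong plates measured 3–4 mm short in one direction, so those figures are less exact.

**Surroundings:** the pots are upright, and the mugs and garlic look unmoved by eye; I did not measure them again. The arm was about 0.30 m above the worktop, touching nothing.

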